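# Uncover the bench nitrogen manifold and push the tagged valve shut

## Robot

A 6-joint arm with a two-finger parallel gripper is mounted at the origin on a cart in front of the work surface, level with it; the furniture and walls round the work are solid. World frame = base frame: x ahead of the robot, y to its left, z up, the work surface at z = 0. Lengths are in m, angles in rad, forces in N, time in s.
With the tool pointing down it reaches from about 0.325 to 0.9 m from the base axis. Payload 6.1 kg.
Tool frame: the origin (TCP) lies midway between the tips of the shut fingers; the grasp point (between the pads) lies 19 mm behind it; z points along the fingers, y is the line along which they close (so a half turn about z gives the same grasp; the last joint's range is limited). The gripper opens to 85 mm and grips with 20 to 120 N. Pads are 22 mm wide; open, the fingers measure 114 mm over their backs; the gripper's body (76 mm by 85 mm) begins 54 mm behind the grasp point. The pads swing forward as they close: fully open they stand 13 mm farther back than shut.
Start: joints at [1.002, 0.22, 1.526, -0, 1.395, -0.126], TCP at [0.268, 0.565, 0.231] pointing down, gripper open.
Joint ranges: [-2.98, 2.98], [-0.91, 2.08], [0.09, 2.57], [-1.24, 4.39], [0.2, 2.65], [-2.68, 2.68]. Speed limits (rad/s): [2.57, 2.57, 3.01, 3.14, 3.14, 3.14].

## Interface

Orientations are given as [roll, pitch, yaw] about the fixed x, y, z axes, in that order (R = Rz(yaw) Ry(pitch) Rx(roll)).
In Python, from plant import movep, move_l, set_joints, gripper_to, hold, inverse_kinematics, observe, get_image, get_calibration, Unreachable, job_done gives the robot as it stands. Calls block until the motion is done:
- movep(position, orientation): joint-space move of the TCP to a pose.
- move_l(position, feed=0.15, rotation=None, max_force=None): straight line of the TCP; rotation=None keeps the orientation; feed is the mean speed in m/s. With max_force (N) it stops when the force on the tool has changed by that much, and returns True; else False.
- set_joints(angles): joint-space move.
- gripper_to(opening, f_grip=None): finger opening in m; f_grip is the grip in N (None keeps the last); returns when the fingers have stopped.
- hold(seconds).
- inverse_kinematics(position, orientation): joint angles nearest the present ones, or None.
- observe(): the state.
- get_image(name): name is "scene" or "top" or "wrist"; returns (picture, depth): 400x640x3 uint8, red, green, blue; 400x640 float32, m along the optical axis (not along the pixel's ray), 0 where there is no reading.
- get_calibration(name): a dict with "intrinsics" (3x3 intrinsics, pixels), "world_from_camera" (4x4, takes a point from camera to world coordinates). Camera axes: x right, y down, z forward; pixel columns grow to the right and rows downward; lengths in m; the calibration is good to about 2 mm. The wrist camera is an equidistant fisheye: a pixel r from the principal point sees the ray r / f radians off the axis. A picture is of the moment at which its call begins: read the wrist's pose just before it. get_calibration takes no time and is no camera call; for the wrist camera it gives the pose at the moment of the call.
A pose or a line that the arm cannot do raises Unreachable and nothing moves.
- job_done(): hands the job in; it is judged then, once.
The state is a dict: "time_s": time; "q": joint angles; "joint_velocities": joint speeds; "joint_torque": joint torques, N m; "eef_pos": TCP position; "tcp_rot": TCP orientation; "ft_force": force on the tool from outside, world axes, zero at the start; "torque": the same for the moment, N m; "opening": finger opening in m; "grasp_force": force on a finger pad.
Only numpy, scipy, OpenCV 4.12 (cv2) and the standard library are available. Lean on these libraries where they do the work, as an engineer would, in place of code of your own. Each camera call takes 0.05 s, during which the arm holds its last target. There are 200 camera calls.

## Task

The nitrogen branch with the tagged valve has to be isolated before its line is changed. Push the loose cover plate of the grey manifold box by its upright flange along its track as far as it goes, so that both valve levers lie open to view, then push the lever with the round tag disc on its end clockwise to its stop, so that it lies fully across its pipe. Do it all by pushing gently with the shut fingertips: do not squeeze the flange, do not lift or tilt the cover out of its track, do not turn the plain lever, do not disturb the things lying round the box, and leave the cover open at the end.

Things in the scene. Friction and masses are not known exactly. Their poses are not given: they have to be found in the camera images.
- manifold: Grey manifold box, fixed to the bench: 151 (x) x 390 (y) x 62 mm high; origin at the centre of its underside, long side along its own y. Its +y half (left, seen from the robot) is a bay with two valves, hidden at first by the cover; its -y half a fixed deck level with the rim. Guide and stop strips round the rim rise to 70 mm. A pressure gauge (top at 115 mm) stands at the far side at y = -135 mm.
- bay (a point): Centre of the bay's mouth, at rim height 62 mm: the bay is 128 x 179 mm, y = +5 to +184 mm in the box's frame. In it two quarter-turn valves stand at x = +12 mm, one at y = +54, the other at y = +130 mm; either may be the tagged one. Their pipes run along the box's x, pipe tops 36 mm above the bench.
- cover: Loose plain aluminium cover plate, 142 (x) x 184 (y) x 4 mm, 0.5 kg, lying in the track on rim and deck, 2 mm play each side; origin at the centre of its underside, axes as the box's. In the box's frame it starts at y = +75 to +97 mm (over the bay) and slides toward -y to the stop at y = -99 mm. It takes about 2 to 6 N. It could be lifted out, and must not be.
- flange (a point): Centre of the cover's upright push flange, 15 mm above the cover's underside: a wall 110 mm wide (x), 5 mm thick (y), its top 87 mm above the bench and 21 mm above the plate, standing 68 mm toward +y from the cover's centre, 24 mm inside the cover's +y edge. Push on its +y face, toward the box's -y.
- tag_lever (a joint): Angle of the tagged lever, rad: 0 = open, along its pipe, pointing to the box's -x (toward the robot); grows as it turns clockwise seen from above; 1.57 = shut, against the stop, pointing to the box's +y. Starts at 0 to 0.3. Stiff (0.1 N m, about 3 N at the disc); stays where it is left.
- tag_stem (a point): Turning axis of the tagged lever, at mid-thickness of the lever, 49 mm above the bench; fixed in the box. The valve body below reaches 42 mm above the bench within 10 mm of this axis and 37 mm within 18 mm; a nut on the axis reaches 56 mm.
- tag_end (a point): Centre of the round tag disc at the end of the tagged lever: disc 28 mm across, 6 mm thick (46 to 52 mm above the bench), 36 mm from the turning axis; the bar between is 10 mm wide and just as thick. Same aluminium as the plain lever.
- plain_end (a point): A point on the plain lever 36 mm from its own turning axis: the lever is a bar 10 mm wide and 50 mm long with a rounded end and no disc, at the same height. It belongs to the branch that stays in use, stands open or nearly so (0 to 0.2 rad), and must not be turned.
- coax_link: Short coaxial jumper with two gold connectors, 9 x 82 x 8 mm, lying behind the box; origin at the centre of the underside. Bystander.
- label_tape: Roll of white tape, 52 mm across, 18 mm high, lying flat behind the box; origin at the centre of the underside. Bystander.
- marker: Marker pen with a blue cap, 12 x 126 x 13 mm, lying behind the box; origin at the centre of the underside. Bystander.
- wrist_strap: Coiled wrist strap, 67 x 73 x 24 mm, lying behind the box; origin at the centre of the underside. Bystander.
- usb_stick: Black memory stick, 18 x 51 x 9 mm, lying behind the box; origin at the centre of the underside. Bystander.

How it is judged:
By the outcome, as a careful person would: the job done as asked, in the order asked, and still so for the second after the job is handed in, with the robot touching nothing.
It also fails if it takes over 53 s, if anything falls off the work surface, if the arm or the gripper's body presses on something with over 40 N, if the wrist force passes 120 N, or if a joint passes its speed limit or range.

## Working session

There is one attempt and no reset: what is moved stays moved. The work goes in short steps, each a Python script; the robot and the scene stay as the last script left them, time stands still between calls to the robot, and variables do not carry over. Pictures are saved under pics/ and viewed, at most 10 in all, crops included, and the job is handed in when it is done.

```bash
mkdir -p pics; ls; python3 - <<'E'
from plant import *
import cv2,numpy as np
for n in("top","scene"):
    im,d=get_image(n); cv2.imwrite(f"pics/{n}0.png",im[:,:,::-1]); np.save(f"pics/{n}0.npy",d)
    c=get_calibration(n); print(n,np.round(c["intrinsics"],1).tolist(),np.round(c["world_from_camera"],3).tolist())
o=observe(); print(o["time_s"],o["tcp_rot"],o["eef_pos"])
E
```

```text
pics
top [[404.6, 0.0, 318.4], [0.0, 404.6, 211.8], [0.0, 0.0, 1.0]] [[0.05, -0.973, 0.225, 0.468], [-0.999, -0.047, 0.016, 0.131], [-0.005, -0.225, -0.974, 0.898], [0.0, 0.0, 0.0, 1.0]]
scene [[519.8, 0.0, 314.5], [0.0, 519.8, 201.9], [0.0, 0.0, 1.0]] [[-0.82, 0.372, -0.435, 1.005], [0.572, 0.543, -0.615, 0.691], [0.007, -0.753, -0.658, 0.65], [0.0, 0.0, 0.0, 1.0]]
0.1 [-3.13978582e+00 -2.54030489e-04  2.69880012e+00] [0.26748697 0.56424355 0.23027838]
```

View pics/top0.png

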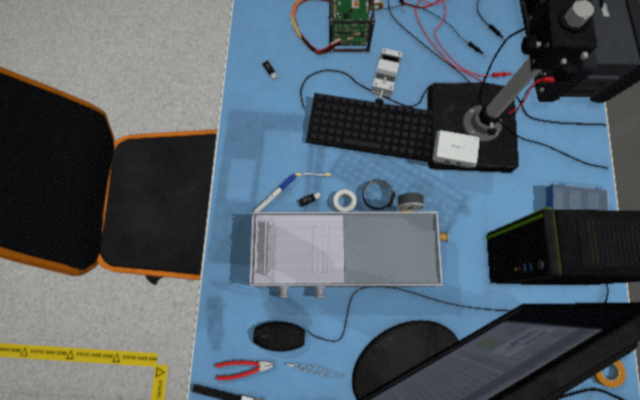

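View pics/scene0.png

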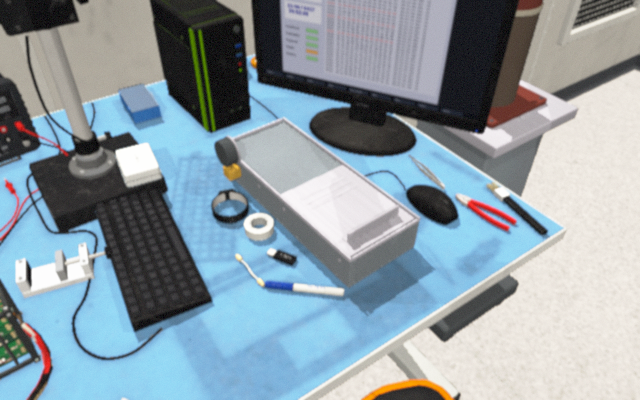

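The top view shows the box at about cols 250–441, rows 212–286, nearly square to the image. The flange is near col 262, and the bystanders lie above the box (the far side), with the gauge at (411,200). The monitor stands on the near right side.

```bash
cat > h.py <<'E'
import numpy as np,cv2
from plant import *
def ray(n,px,z):
    c=get_calibration(n);K=c["intrinsics"];T=c["world_from_camera"]
    r=T[:3,:3]@np.linalg.inv(K)@[px[0],px[1],1.];o=T[:3,3]
    return o+r*(z-o[2])/r[2]
def cloud(n,d):
    c=get_calibration(n);K=c["intrinsics"];T=np.array(c["world_from_camera"])
    v,u=np.mgrid[:400,:640]; p=np.stack([(u-K[0][2])/K[0][0]*d,(v-K[1][2])/K[1][1]*d,d],-1)
    return p@T[:3,:3].T+T[:3,3]
E
python3 - <<'E'
from h import *
d=np.load("pics/top0.npy");P=cloud("top",d)
roi=np.zeros((400,640),bool);roi[205:292,235:450]=1
m=roi&(P[...,2]>.052)&(P[...,2]<.078)
n,l,s,_=cv2.connectedComponentsWithStats(m.astype(np.uint8));k=1+s[1:,4].argmax();m=l==k
q=P[m];print(s[k],np.median(q[:,2]))
print("rect",cv2.minAreaRect(q[:,:2].astype(np.float32)*1000))
f=roi&(P[...,2]>.078)&(P[...,2]<.095);vs,us=np.nonzero(f);print("high",len(us))
q=P[f];
for a,b in [(235,300),(300,450)]:
    g=f.copy();g[:,:a]=0;g[:,b:]=0;q=P[g]
    if len(q):print(a,np.percentile(q,[2,50,98],axis=0).round(4).tolist(),cv2.minAreaRect(q[:,:2].astype(np.float32)*1000))
for px in [(250,213),(438,212),(441,285),(250,286)]:print(px,ray("top",px,.066).round(4))
# obstacles map: tall things near
for lo,hi in[(.1,.2),(.2,.5)]:
    g=(P[...,2]>lo)&(d>0)&(P[...,0]<.75); q=P[g]
    h,_,_=np.histogram2d(q[:,0],q[:,1],bins=[np.arange(0,.8,.05),np.arange(-.5,.6,.05)]);print(lo);print((h>3).astype(int))
im=cv2.imread("pics/top0.png")[195:300,230:450];cv2.imwrite("pics/c1.png",cv2.resize(im,None,fx=3.6,fy=3.6,interpolation=3))
E
```

```text
[  250   208   193    78 13863] 0.06428406740097892
rect ((590.3912963867188, 86.16239929199219), (159.05702209472656, 390.8699035644531), 3.006833791732788)
high 206
235 [[0.5276, 0.2448, 0.0791], [0.5778, 0.2487, 0.0862], [0.6314, 0.2526, 0.0894]] ((579.4259033203125, 249.07284545898438), (107.93509674072266, 5.190992832183838), 2.7598748207092285)
300 [[0.6725, -0.0671, 0.0798], [0.6742, -0.0404, 0.0888], [0.6759, -0.0175, 0.0945]] ((674.2534790039062, -43.610809326171875), (52.36397171020508, 3.58969783782959), 89.70629119873047)
(250, 213) [0.651 0.289 0.066]
(438, 212) [ 0.6724 -0.1069  0.066 ]
(441, 285) [ 0.5209 -0.1104  0.066 ]
(250, 286) [0.4997 0.2756 0.066 ]
0.1
[[0 0 0 0 0 0 0 0 0 0 0 0 0 0 0 0 0 0 0 0 0]
 [0 0 0 0 0 0 0 0 0 0 0 0 0 0 0 0 0 0 0 0 0]
 [0 0 0 0 0 0 0 0 0 0 0 0 0 0 0 0 0 0 0 0 0]
 [0 0 0 0 0 0 0 0 0 0 0 0 0 0 0 0 0 0 0 0 0]
 [0 0 0 0 0 0 0 0 0 0 0 0 0 0 0 0 0 0 0 0 0]
 [0 0 0 0 0 0 0 0 0 0 0 0 0 0 0 0 0 0 0 0 0]
 [0 0 0 0 0 0 0 0 0 1 1 0 0 0 0 0 0 0 0 0 0]
 [0 0 0 0 0 0 1 1 1 1 0 0 0 0 0 0 0 0 0 0 0]
 [0 0 0 0 1 1 1 1 0 0 0 0 0 0 0 0 0 0 0 0 0]
 [0 0 0 0 1 
[... 238 characters left out ...]
 0 0 0 0 0 0 0 0 0]]
0.2
[[0 0 0 0 0 0 0 0 0 0 0 0 0 0 0 0 0 0 0 0 0]
 [0 0 0 0 0 0 0 0 0 0 0 0 0 0 0 0 0 0 0 0 0]
 [0 0 0 0 0 0 0 0 0 0 0 0 0 0 0 0 0 0 0 0 0]
 [0 0 0 0 0 0 0 0 0 0 0 0 0 0 0 0 0 0 0 0 0]
 [0 0 0 0 0 0 0 0 0 0 0 0 0 0 0 0 0 0 0 0 0]
 [0 0 0 0 0 0 0 0 0 0 0 0 0 0 0 0 0 0 0 0 0]
 [0 0 0 0 0 0 0 0 0 1 0 0 0 0 0 0 0 0 0 0 0]
 [0 0 0 0 0 0 1 1 1 1 0 0 0 0 0 0 0 0 0 0 0]
 [0 0 0 0 1 1 1 1 0 0 0 0 0 0 0 0 0 0 0 0 0]
 [0 0 0 0 1 1 1 0 0 0 0 0 0 0 0 0 0 0 0 0 0]
 [0 0 1 1 1 1 0 0 0 0 0 0 0 0 0 0 0 0 0 0 0]
 [0 0 1 1 1 1 0 0 0 0 0 0 0 0 0 0 0 0 0 0 0]
 [0 0 1 1 1 1 0 0 0 0 0 0 0 0 0 0 0 0 0 0 0]
 [0 0 0 0 0 0 0 0 0 0 0 0 0 0 0 0 0 0 0 0 0]
 [0 0 0 0 0 0 0 0 0 0 0 0 0 0 0 0 0 0 0 0 0]]
```

View pics/c1.png

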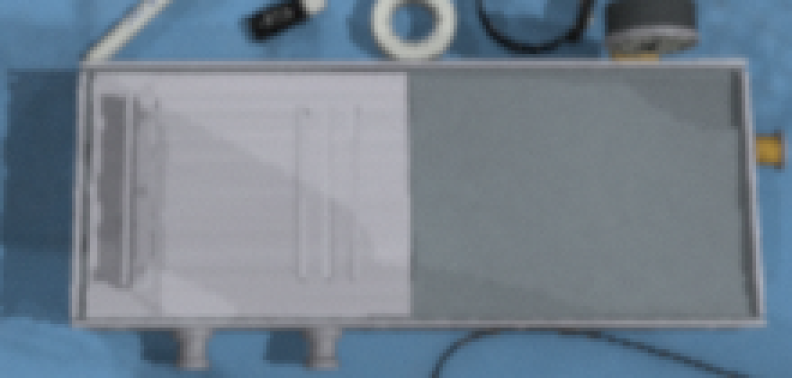

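The crop confirms the layout. The cover is over the bay, with its flange at crop (115,190) and the deck bare on the right. The box centre comes to about (0.587, 0.087) with yaw about 0.052, and the flange at box y ≈ 0.162, which fits the stated 143–165 mm. Next I check how high the monitor reaches near the arm's path.

```bash
python3 - <<'E'
from h import *
for n in("top","scene"):
    d=np.load(f"pics/{n}0.npy");P=cloud(n,d);q=P[(d>0)&(P[...,2]>.03)&(P[...,0]<.7)&(P[...,0]>.05)&(abs(P[...,1])<.5)]
    q=q[~((q[:,0]>.48)&(q[:,1]>-.12))]
    print(n);Z=np.zeros((13,20))
    for x,y,z in q:
        i,j=int((x-.05)/.05),int((y+.5)/.05)
        if i<13:Z[i,j]=max(Z[i,j],z)
    print("     y from -.5 step .05");
    for i in range(13):print(f"x{.05+.05*i:.2f}",(Z[i]*100).astype(int))
o=observe()
b=np.array([.587,.087]);yaw=.052;R=np.array([[np.cos(yaw),-np.sin(yaw)],[np.sin(yaw),np.cos(yaw)]])
for y,z in((.19,.15),(.18,.074),(.08,.074),(-.02,.074),(.13,.06)):
    p=[*(b+R@[0,y]),z]
    for t in(0,.3,.6):
        for yw in(0,np.pi/2,-np.pi/2,np.pi):
            from scipy.spatial.transform import Rotation as S
            # tilt about world x-ish box x: tool leans toward +y
            r=S.from_euler('z',yaw)*S.from_euler('x',-t)*S.from_euler('xyz',[np.pi,0,yw])
            q=inverse_kinematics(p,list(r.as_euler('xyz')))
            print(y,z,t,round(yw,1),None if q is None else np.round(q,2))
E
```

```text
top
     y from -.5 step .05
x0.05 [0 0 0 0 0 0 0 0 0 0 0 0 0 0 0 0 0 0 0 0]
x0.10 [0 0 0 0 0 0 0 0 0 0 0 0 0 0 0 0 0 0 0 0]
x0.15 [0 0 0 0 0 0 0 0 0 0 0 0 0 0 0 0 0 0 0 0]
x0.20 [0 0 0 0 0 0 0 0 0 0 0 0 0 0 0 0 0 0 0 0]
x0.25 [0 0 0 0 0 0 0 0 0 0 0 0 0 0 0 0 0 0 0 0]
x0.30 [ 0  0  0  0  0  0  0  0  0 28 20  8  0  0  0  0  0  0  0  0]
x0.35 [ 0  0  0  0  0  0 41 41 41 33  0  0  0  3  3  0  0  0  0  0]
x0.40 [ 0  0  0  0 38 41 41 41  0  0  0  0  0  3  3  3  0  0  0  0]
x0.45 [ 0  0  0  0 39 41 41  0  0  0  0  0  0  0  0  0  0  0  0  0]
x0.50 [ 0 20 25 25 25 25  0  0  0  0  0  0  0  0  0  0  0  0  0  0]
x0.55 [ 0  0 25 25 25 25  0  0  0  0  0  0  0  0  0  0  0  0  0  0]
x0.60 [ 0  0 25 25 25 25  0  4  0  0  0  0  0  0  0  0  0  0  0  0]
x0.65 [0 0 3 0 0 0 0 0 0 0 0 0 0 0 0 0 0 0 0 0]
scene
     y from -.5 step .05
x0.05 [0 0 0 0 0 0 0 0 0 0 0 0 0 0 0 0 0 0 0 0]
x0.10 [0 0 0 0 0 0 0 0 0 0 0 0 0 0 0 0 0 0 0 0]
x0.15 [0 0 0 0 0 0 0 0 0 0 0 0 0 0 0 0 0 0 0 0]
x0.20 [ 0  0  0  0  0  0  0  0  0  0  0  0 33 33  0  0  0  0  0  0]
x0.25 [ 0  0  0  0  0  0  0  0  0  0 31 32 33  0  0  0  0  0  0 
[... 2936 characters left out ...]
 0.6 -1.6 [ 0.29  0.47  1.65 -0.62  1.25 -2.64]
-0.02 0.074 0.6 3.1 [ 0.29  0.47  1.65 -0.62  1.25 -1.07]
0.13 0.06 0 0 [ 0.23  0.38  1.67 -0.    1.09  1.75]
0.13 0.06 0 1.6 [ 0.23  0.38  1.67 -0.    1.09  0.18]
0.13 0.06 0 -1.6 None
0.13 0.06 0 3.1 [ 0.23  0.38  1.67 -0.    1.09 -1.39]
0.13 0.06 0.3 0 [ 0.38  0.48  1.57 -0.3   1.21  2.02]
0.13 0.06 0.3 1.6 [ 0.38  0.48  1.57 -0.3   1.21  0.45]
0.13 0.06 0.3 -1.6 None
0.13 0.06 0.3 3.1 [ 0.38  0.48  1.57 -0.3   1.21 -1.12]
0.13 0.06 0.6 0 [ 0.5   0.62  1.45 -0.54  1.39  2.21]
0.13 0.06 0.6 1.6 [ 0.5   0.62  1.45 -0.54  1.39  0.64]
0.13 0.06 0.6 -1.6 [ 0.5   0.62  1.45 -0.54  1.39 -2.5 ]
0.13 0.06 0.6 3.1 [ 0.5   0.62  1.45 -0.54  1.39 -0.93]
```

```bash
python3 - <<'E'
from h import *
A=[];B=[]
for r in(.4,.5,.6,.7):
  for z in(.08,.2,.3):
    for a in (.4,):
      p=np.array([r*np.cos(a),r*np.sin(a),z]);q=inverse_kinematics(p,[np.pi,0,0])
      if q is None: continue
      u=np.array([np.cos(q[0]),np.sin(q[0])]);v=np.array([-u[1],u[0]])
      rr=p[:2]@u;s=q[1]+q[2]
      A+=[[np.sin(q[1]),np.sin(s),np.cos(s),1,0],[np.cos(q[1]),np.cos(s),-np.sin(s),0,1]];B+=[rr,z]
      off=p[:2]@v
x,res,*_=np.linalg.lstsq(np.array(A),np.array(B),rcond=None);print(x,res,off)
d=np.load("pics/top0.npy");P=cloud("top",d);m=(d>0)&(P[...,2]>.2)&(P[...,1]<.1)&(P[...,1]>-.3)&(P[...,0]<.48)
q=P[m];i=np.argsort(-q[:,2])[:400];print(q[i[::40]].round(3)); 
E
```

```text
[ 4.11600000e-01  5.47700000e-01  5.24000000e-02 -3.24694409e-17
 -2.28000000e-02] [6.96789724e-31] 0.07859999999999989
[[ 0.38  -0.099  0.414]
 [ 0.419 -0.158  0.413]
 [ 0.451 -0.228  0.412]
 [ 0.47  -0.234  0.412]
 [ 0.455 -0.215  0.412]
 [ 0.421 -0.154  0.412]
 [ 0.441 -0.209  0.412]
 [ 0.448 -0.208  0.412]
 [ 0.434 -0.172  0.412]
 [ 0.438 -0.181  0.412]]
```

```bash
cat >> h.py <<'E'
from scipy.spatial.transform import Rotation as S
b=np.array([.587,.087]);yaw=.052
def W(x,y,z):
    c,s=np.cos(yaw),np.sin(yaw);return [b[0]+c*x-s*y,b[1]+s*x+c*y,z]
def B(p):
    c,s=np.cos(yaw),np.sin(yaw);d=np.array(p[:2])-b;return np.array([c*d[0]+s*d[1],-s*d[0]+c*d[1],p[2]]).round(4)
def O(a): return list((S.from_euler('z',yaw+a)*S.from_euler('x',np.pi)).as_euler('xyz'))
def st(t=""):
    o=observe();print(t,round(o["time_s"],2),B(o["eef_pos"]),np.round(o["ft_force"],1))
E
python3 - <<'E'
from h import *
gripper_to(0.)
movep(W(0,.186,.13),O(np.pi/2));st("hover")
print(move_l(W(0,.186,.077),feed=.08,max_force=6));st("down")
print(move_l(W(0,.02,.076),feed=.06,max_force=12));st("push")
im,d=get_image("top");cv2.imwrite("pics/top1.png",im[150:330,200:480,::-1].repeat(2,0).repeat(2,1))
E
```

```text
hover 2.48 [-0.0003  0.1872  0.1305] [0.3 1.4 0.7]
False
down 3.29 [0.0003 0.186  0.0772] [-0.3  0.5 -0.3]
False
push 6.21 [-0.      0.0201  0.0759] [0.6 3.8 4.8]
```

View pics/top1.png

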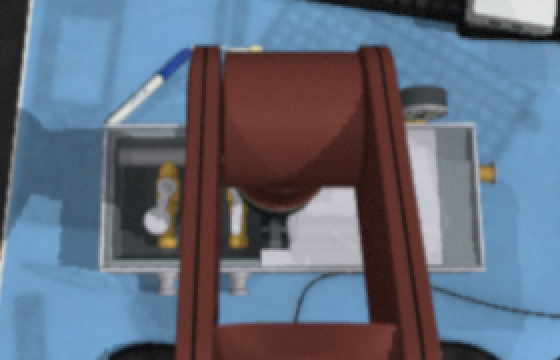

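The cover is sliding well. The tagged lever, with its disc at crop (157,220), is the left valve at y=+130. The plain bar is at (237,215). Now I push on to the stop.

```bash
python3 - <<'E'
from h import *
print(move_l(W(0,-.008,.076),feed=.05,max_force=10));st("a")
print(move_l(W(0,-.030,.076),feed=.02,max_force=8));st("stop")
hold(.3);st()
move_l(W(0,.004,.076),feed=.08);st("back")
move_l(W(0,.01,.16),feed=.12)
movep(W(-.16,.14,.30),O(np.pi/2));st("clear")
for n in("top","wrist"):
    im,d=get_image(n);cv2.imwrite(f"pics/{n}2.png",im[:,:,::-1]);np.save(f"pics/{n}2.npy",d)
im=cv2.imread("pics/top2.png")[195:300,230:450];cv2.imwrite("pics/c2.png",cv2.resize(im,None,fx=3.6,fy=3.6,interpolation=3))
E
```

```text
False
a 6.97 [-0.0006 -0.0088  0.0754] [-0.2  0.2 -0.5]
True
stop 7.62 [-0.0005 -0.0183  0.0753] [-0.3  1.7  1.3]
 7.92 [-0.0015 -0.0179  0.0743] [ 0.4  0.4 -0.9]
back 8.34 [-0.      0.0048  0.076 ] [ 0.3 -0.8 -0.3]
clear 10.18 [-0.1598  0.1395  0.2989] [-0.6  0.4  0.7]
```

View pics/c2.png

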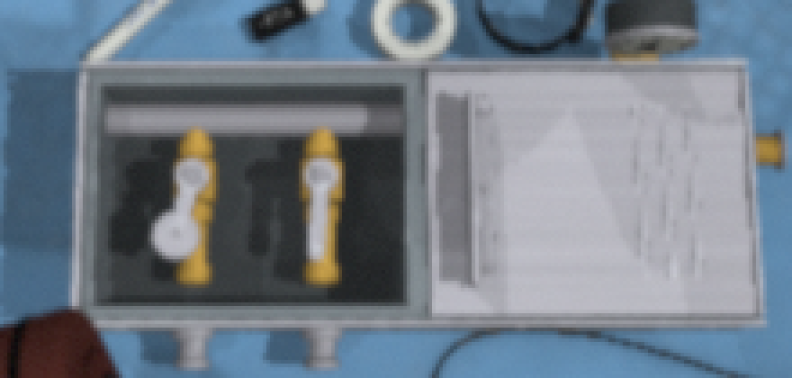

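View pics/wrist2.png

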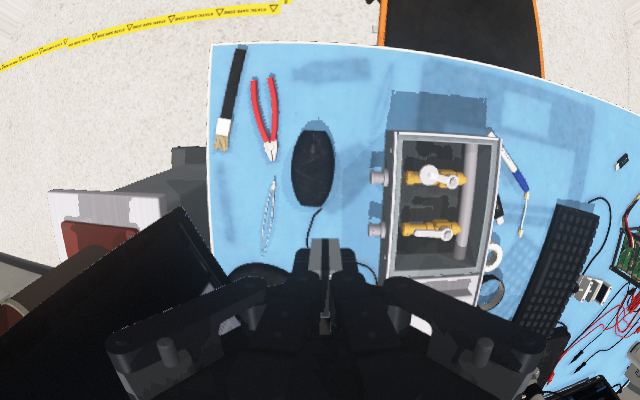

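The cover is against its stop strip, with its right edge at crop x≈757. The disc is at crop (176,235), the tagged stem at (192,175) and the plain stem at (320,175). I check these against the stated sizes before pushing.

```bash
python3 - <<'E'
from h import *
f=lambda c:(230+c[0]/3.6,195+c[1]/3.6)
for n,c,z in(("disc",(176,235),.052),("stem",(192,175),.056),("plainstem",(320,175),.056),("plain tip",(315,258),.052),("rimR",(764,325),.07),("rimL",(72,325),.07),("rimL far",(80,63),.07)):
    print(n,B(ray("top",f(c),z)))
d=np.load("pics/top2.npy");P=cloud("top",d);g=np.zeros(d.shape,bool);g[215:280,340:375]=1
g&=(P[...,2]>.08)&(P[...,2]<.095);q=P[g];print("flange",B(q.mean(0)),len(q))
E
```

```text
disc [-0.0239  0.1368  0.052 ]
stem [0.0105 0.1277 0.056 ]
plainstem [0.0103 0.0531 0.056 ]
plain tip [-0.0374  0.0561  0.052 ]
rimR [-0.0771 -0.195   0.07  ]
rimL [-0.0761  0.1923  0.07  ]
rimL far [0.0746 0.193  0.07  ]
flange [-0.0008 -0.0319  0.0863] 139
```

The stem spacing (75 mm), disc radius (35.6 mm) and flange position all fit, with the box shifted by about −1.3 mm, and the tagged lever is at about 0.26 rad. Now I push it round.

```bash
python3 - <<'E'
from h import *
s=np.array([.011,.1285])
def C(th,gap,rad=.032,z=.043):
    c=s+rad*np.array([-np.cos(th),np.sin(th)])-np.array([np.sin(th),np.cos(th)])*(.025+gap)
    return W(*c,z),O(np.pi/2-th)
movep(*C(.24,.009,z=.12));st("over")
print(move_l(C(.24,.009)[0],feed=.06,max_force=6));st("down")
for th in np.arange(.4,1.45,.2):
    p,r=C(th,0);h=move_l(p,feed=.04,rotation=r,max_force=15);st(f"{th:.1f} {h}")
    if h:break
else:
    for th in(1.5,1.6,1.72):
        p,r=C(th,0);r=O(np.pi/2-min(th,1.57));h=move_l(p,feed=.02,rotation=r,max_force=8);st(f"{th:.2f} {h}")
        if h:break
E
```

```text
over 11.18 [-0.0278  0.1031  0.1207] [1.2 0.1 0.8]
False
down 12.61 [-0.0277  0.1031  0.0436] [ 0.4  0.1 -0.4]
0.4 False 13.13 [-0.0282  0.1179  0.0431] [-0.7 -0.1  0.9]
0.6 False 13.48 [-0.0295  0.1258  0.043 ] [-0.9 -1.2  1.1]
0.8 False 13.83 [-0.0293  0.134   0.0429] [-1.9 -1.4 -0.7]
1.0 False 14.18 [-0.0274  0.1419  0.0428] [-1.5  0.5 -0.2]
1.2 False 14.53 [-0.024   0.1493  0.0428] [-3.   0.8 -0.4]
1.4 False 14.88 [-0.0191  0.1558  0.0429] [-1.5  2.3 -0.2]
1.50 False 15.23 [-0.0163  0.1587  0.0429] [-2.7  1.9  0.1]
1.60 False 15.58 [-0.013   0.1611  0.043 ] [-2.4  2.9 -0.4]
1.72 True 15.82 [-0.0127  0.1619  0.0419] [ 0.4 -0.2 -0.4]
```

```bash
python3 - <<'E'
from h import *
p=observe()["eef_pos"];q=B(p)
move_l(W(q[0]-.012,q[1]-.002,.043),feed=.05);move_l(W(q[0]-.012,q[1]-.002,.13),feed=.12)
movep(W(-.16,.14,.30),O(np.pi/2));st("clear")
im,d=get_image("top");np.save("pics/top3.npy",d)
c=im[195:300,230:450,::-1];cv2.imwrite("pics/c3.png",cv2.resize(c,None,fx=3.6,fy=3.6,interpolation=3))
E
```

```text
clear 18.43 [-0.1601  0.1399  0.2992] [-0.5 -0.5 -1.1]
```

View pics/c3.png

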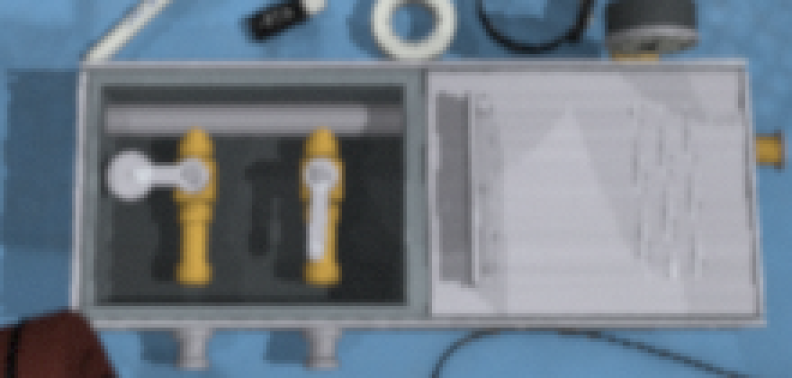

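The tagged lever lies across its pipe, with its disc at (130,175) and nut at (193,175). The plain lever and the bystanders are unmoved and the cover is still open. I check the angle numerically before handing in.

```bash
python3 - <<'E'
from h import *
im=cv2.imread("pics/c3.png");g=im.min(2)
m=((g>150)*255).astype(np.uint8);m[:140]=0;m[215:]=0;m[:,:104]=0;m[:,158:]=0
M=cv2.moments(m,True);c=(M['m10']/M['m00'],M['m01']/M['m00'])
m=((g>150)*255).astype(np.uint8);m[:140]=0;m[215:]=0;m[:,:178]=0;m[:,212:]=0
M=cv2.moments(m,True);n=(M['m10']/M['m00'],M['m01']/M['m00'])
f=lambda c:(230+c[0]/3.6,195+c[1]/3.6)
a=B(ray("top",f(c),.052));e=B(ray("top",f(n),.055));print(c,n,a,e,np.arctan2(a[1]-e[1],e[0]-a[0]))
E
```

```text
(132.38688946015424, 175.5102827763496) (191.93561103810777, 174.838370565046) [0.011  0.1631 0.052 ] [0.0108 0.1279 0.055 ] 1.576478083835744
```

```bash
python3 -c "
from plant import *
print(job_done())"
```

```text
the job is handed in; nothing more can be done
None
```

The job is done and handed in: the cover is pushed open against its stop, and the tagged lever is turned clockwise to its stop, measuring about 1.57 rad. In the final top view the plain lever and the visible items round the box had not moved; the robot clock read about 18 s.

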